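Make up two polishing kits

TASK

Make up the polishing kits for the two jobs waiting in the trays from the pieces lying loose on the bench: put the tapered ring bob, the brush wheel and the square cake of compound into the tray with the finger ring, and the thick flat felt wheel and the oblong bar of compound into the tray with the bangle. Give every piece a compartment to itself, resting on the tray floor, the wheels, bar and cake flat and the bob standing on its wide end. Leave the ring, the bangle and the knife-edge felt wheel where they lie.

Things in the scene. Friction and masses are not known exactly. Their poses are not given: they have to be found in the camera images.
- ring_tray: fixed shallow square dark-wood tray, 175 x 175 mm, 2 x 2 compartments 80 mm square centred at (+-42.5, +-42.5) mm in its x, y; floor 5 mm thick, 5 mm walls and dividers all 12 mm above the bench. Origin: centre of the underside (bench height), x and y along the walls. The trays look alike, on either side; this one holds the finger ring, in compartment (-42.5, +42.5) mm
- bangle_tray: fixed shallow square dark-wood tray, 175 x 175 mm, 2 x 2 compartments 80 mm square centred at (+-42.5, +-42.5) mm in its x, y; floor 5 mm thick, 5 mm walls and dividers all 12 mm above the bench. Origin: centre of the underside (bench height), x and y along the walls. The trays look alike, on either side; this one holds the bangle, in compartment (+42.5, -42.5) mm
- finger_ring: plain gold finger ring lying flat in its tray, 23 mm outside, 18 mm inside, 6 mm high, 12 g. Origin: centre of the underside, z up.
- bangle: plain silver bangle lying flat in its tray, 66 mm outside, 57 mm inside, 6 mm high, 40 g. Origin: centre of the underside, z up.
- ring_bob: off-white felt ring bob: a blunt tapered plug standing on its wide end, 26 mm across at the foot, 18 mm at the top, 55 mm high, about 20 g. Origin: centre of the underside, z up. Nothing else stands within 20 mm of it at the start.
- brush_wheel: bristle brush wheel lying flat: dark radial bristles round a pale wooden hub, 50 mm across, 24 mm thick, stiff enough to be gripped by its rim, about 40 g. Origin: centre of the underside, z up. Nothing else stands within 20 mm of it at the start.
- felt_wheel: off-white felt wheel lying flat: a plain thick disc with a straight rim and flat faces, 50 mm across, 24 mm thick, firm, about 25 g. Origin: centre of the underside, z up. Nothing else stands within 20 mm of it at the start.
- compound_cake: square red-brown cake of polishing compound, 40 x 40 mm (x and y along its sides), 24 mm high, about 70 g. Origin: centre of the underside, z up. Nothing else stands within 20 mm of it at the start.
- compound_bar: oblong red-brown bar of polishing compound lying flat, 60 mm along its x, 30 mm along its y, 24 mm high, about 80 g. Origin: centre of the underside, z up. Nothing else stands within 20 mm of it at the start.
- knife_wheel: off-white knife-edge felt wheel, not wanted: its faces slope from a 24 mm flat middle to a thin rim 68 mm across; 24 mm thick at the middle, about 25 g. Origin: centre of the underside, z up.

How it is judged (in metres and radians):
At the end, for the whole second after the job is handed in: Bob, brush wheel and cake on the floor of the ring's tray, felt wheel and bar on that of the bangle's (underside 3 to 8 mm above the tray's, upright within 0.15 rad), no two pieces (jobs included) in one compartment, at rest; ring, bangle and knife-edge wheel within 20 mm of their start (x of finger_ring in the frame of ring_tray between -0.08 and 0.08 m and y of finger_ring in the frame of ring_tray between -0.08 and 0.08 m and z of finger_ring in the frame of ring_tray between 0.003 and 0.008 m and angle between each of finger_ring, ring_bob, brush_wheel, compound_cake, bangle, felt_wheel, compound_bar's own z axis and vertical below 0.15 rad and linear speed of each of finger_ring, ring_bob, brush_wheel, compound_cake, bangle, felt_wheel, compound_bar below 0.02 m/s and x of ring_bob in the frame of ring_tray between -0.08 and 0.08 m and y of ring_bob in the frame of ring_tray between -0.08 and 0.08 m and z of ring_bob in the frame of ring_tray between 0.003 and 0.008 m and x of brush_wheel in the frame of ring_tray between -0.08 and 0.08 m and y of brush_wheel in the frame of ring_tray between -0.08 and 0.08 m and z of brush_wheel in the frame of ring_tray between 0.003 and 0.008 m and x of compound_cake in the frame of ring_tray between -0.08 and 0.08 m and y of compound_cake in the frame of ring_tray between -0.08 and 0.08 m and z of compound_cake in the frame of ring_tray between 0.003 and 0.008 m and ((x of finger_ring in the frame of ring_tray above 0 m and x of ring_bob in the frame of ring_tray below 0 m) or (x of ring_bob in the frame of ring_tray above 0 m and x of finger_ring in the frame of ring_tray below 0 m) or (y of finger_ring in the frame of ring_tray above 0 m and y of ring_bob in the frame of ring_tray below 0 m) or (y of ring_bob in the frame of ring_tray above 0 m and y of finger_ring in the frame of ring_tray below 0 m)) and ((x of finger_ring in the frame of ring_tray above 0 m and x of brush_wheel in the frame of ring_tray below 0 m) or (x of brush_wheel in the frame of ring_tray above 0 m and x of finger_ring in the frame of ring_tray below 0 m) or (y of finger_ring in the frame of ring_tray above 0 m and y of brush_wheel in the frame of ring_tray below 0 m) or (y of brush_wheel in the frame of ring_tray above 0 m and y of finger_ring in the frame of ring_tray below 0 m)) and ((x of finger_ring in the frame of ring_tray above 0 m and x of compound_cake in the frame of ring_tray below 0 m) or (x of compound_cake in the frame of ring_tray above 0 m and x of finger_ring in the frame of ring_tray below 0 m) or (y of finger_ring in the frame of ring_tray above 0 m and y of compound_cake in the frame of ring_tray below 0 m) or (y of compound_cake in the frame of ring_tray above 0 m and y of finger_ring in the frame of ring_tray below 0 m)) and ((x of ring_bob in the frame of ring_tray above 0 m and x of brush_wheel in the frame of ring_tray below 0 m) or (x of brush_wheel in the frame of ring_tray above 0 m and x of ring_bob in the frame of ring_tray below 0 m) or (y of ring_bob in the frame of ring_tray above 0 m and y of brush_wheel in the frame of ring_tray below 0 m) or (y of brush_wheel in the frame of ring_tray above 0 m and y of ring_bob in the frame of ring_tray below 0 m)) and ((x of ring_bob in the frame of ring_tray above 0 m and x of compound_cake in the frame of ring_tray below 0 m) or (x of compound_cake in the frame of ring_tray above 0 m and x of ring_bob in the frame of ring_tray below 0 m) or (y of ring_bob in the frame of ring_tray above 0 m and y of compound_cake in the frame of ring_tray below 0 m) or (y of compound_cake in the frame of ring_tray above 0 m and y of ring_bob in the frame of ring_tray below 0 m)) and ((x of brush_wheel in the frame of ring_tray above 0 m and x of compound_cake in the frame of ring_tray below 0 m) or (x of compound_cake in the frame of ring_tray above 0 m and x of brush_wheel in the frame of ring_tray below 0 m) or (y of brush_wheel in the frame of ring_tray above 0 m and y of compound_cake in the frame of ring_tray below 0 m) or (y of compound_cake in the frame of ring_tray above 0 m and y of brush_wheel in the frame of ring_tray below 0 m)) and x of bangle in the frame of bangle_tray between -0.08 and 0.08 m and y of bangle in the frame of bangle_tray between -0.08 and 0.08 m and z of bangle in the frame of bangle_tray between 0.003 and 0.008 m and x of felt_wheel in the frame of bangle_tray between -0.08 and 0.08 m and y of felt_wheel in the frame of bangle_tray between -0.08 and 0.08 m and z of felt_wheel in the frame of bangle_tray between 0.003 and 0.008 m and x of compound_bar in the frame of bangle_tray between -0.08 and 0.08 m and y of compound_bar in the frame of bangle_tray between -0.08 and 0.08 m and z of compound_bar in the frame of bangle_tray between 0.003 and 0.008 m and ((x of bangle in the frame of bangle_tray above 0 m and x of felt_wheel in the frame of bangle_tray below 0 m) or (x of felt_wheel in the frame of bangle_tray above 0 m and x of bangle in the frame of bangle_tray below 0 m) or (y of bangle in the frame of bangle_tray above 0 m and y of felt_wheel in the frame of bangle_tray below 0 m) or (y of felt_wheel in the frame of bangle_tray above 0 m and y of bangle in the frame of bangle_tray below 0 m)) and ((x of bangle in the frame of bangle_tray above 0 m and x of compound_bar in the frame of bangle_tray below 0 m) or (x of compound_bar in the frame of bangle_tray above 0 m and x of bangle in the frame of bangle_tray below 0 m) or (y of bangle in the frame of bangle_tray above 0 m and y of compound_bar in the frame of bangle_tray below 0 m) or (y of compound_bar in the frame of bangle_tray above 0 m and y of bangle in the frame of bangle_tray below 0 m)) and ((x of felt_wheel in the frame of bangle_tray above 0 m and x of compound_bar in the frame of bangle_tray below 0 m) or (x of compound_bar in the frame of bangle_tray above 0 m and x of felt_wheel in the frame of bangle_tray below 0 m) or (y of felt_wheel in the frame of bangle_tray above 0 m and y of compound_bar in the frame of bangle_tray below 0 m) or (y of compound_bar in the frame of bangle_tray above 0 m and y of felt_wheel in the frame of bangle_tray below 0 m)) and distance of each of finger_ring, bangle, knife_wheel from where it was at the start of the episode below 0.02 m); the robot touches nothing.
It fails at once if the finger ring is shifted by more than 20 mm (distance of finger_ring from where it was at the start of the episode above 0.02 m).
It fails at once if the bangle is shifted by more than 20 mm (distance of bangle from where it was at the start of the episode above 0.02 m).
It fails at once if the knife-edge wheel is shifted by more than 20 mm (distance of knife_wheel from where it was at the start of the episode above 0.02 m).
It also fails if it takes over 118 s, if anything falls off the work surface, if the arm or the gripper's body presses on something with over 40 N, if the wrist force passes 120 N, or if a joint passes its speed limit or range.

ROBOT

A 7-joint arm with a two-finger parallel gripper is mounted at the origin on the work surface. World frame = base frame: x ahead of the robot, y to its left, z up, the work surface at z = 0. Lengths are in mm, angles in rad, forces in N, time in s.
With the tool pointing down it reaches from about 425 to 950 mm from the base axis. Payload 4.7 kg.
Tool frame: the origin (TCP) lies midway between the tips of the shut fingers; the grasp point (between the pads) lies 19 mm behind it; z points along the fingers, y is the line along which they close (so a half turn about z gives the same grasp; the last joint's range is limited). The gripper opens to 87 mm and grips with 3 to 60 N. Pads are 19 mm wide; open, the fingers measure 117 mm over their backs; the gripper's body (75 mm by 190 mm) begins 51 mm behind the grasp point.
Start: joints at [-1.284, 0.469, -0.049, 1.532, 0.024, 1.141, -0.082], TCP at [209.599, 641.652, 222.573] pointing down, gripper open.
Joint ranges: [-2.59, 2.59], [-0.33, 1.99], [-1.39, 1.29], [0.1, 2.45], [-1.04, 4.18], [0.21, 1.99], [-2.66, 2.66]. Speed limits (rad/s): [2.57, 2.57, 3.14, 3.14, 3.14, 3.14, 3.14].

INTERFACE

Orientations are given as a rotation vector (axis times angle).
In Python, from station import ctrl gives the robot as it stands.
- The arm moves only by the tool servo_tool, never from a script. Its argument "deltas" is one flat list of numbers, 7 for each row, row after row: the closure, from 0 (fully open) to 1 (shut), then the shift along the world's x, y, z in m, then the turn, a rotation vector about the world's x, y, z in rad. In form: [hand, x, y, z, rx, ry, rz, hand, x, y, z, rx, ry, rz, ...]. A call has exactly 10 rows; each row shifts and turns the commanded pose from where the row before left it; what a row does not reach is not made up. A row lasts 1/10 s, in which the tool goes at most 50 mm and 8.59 degrees, less where a joint would pass 70% of its speed; a pose out of reach is approached as far as the arm can. A call with a gripper value outside its range is refused whole. The fingers move at their own pace and stop on an object; "force" is the grip in N (left out, the last holds). Time passes only in rows, so rows that do not move let the fingers close, or fill a call up. It gives the time, the measured TCP pose, the force, the opening and the grip force at its end, in the units of the state.
- ctrl.read_state(): the state, without advancing time (a new reading comes with each control period).
- ctrl.capture(name): name is "scene" or "top"; returns a dict with "frame" (420x560x3 uint8, red, green, blue), "z_map" (420x560 float32, mm along the optical axis (not along the pixel's ray), 0 where there is no reading), "vertical_fov" (degrees; the focal length in pixels is half the picture's height over the tangent of half this angle, whatever the lens; pixels are square), "cx", "cy" (the principal point, pixels), "k1" (the pictures are not rectified: a ray, as slopes to the right and down, at radius r is drawn at 1 + k1 r^2 times it, then the intrinsics apply), "position" and "orientation" of the camera in the world. Camera axes: x right, y up, looking along -z (the intrinsics and any distortion apply to the point x, -y, -z); pixel columns grow to the right and rows downward; lengths in mm; the calibration is good to about 2 mm. A picture is of the moment at which its call begins.
- ctrl.finish_job(): hands the job in; it is judged then, once.
The state is a dict: "t": time; "joints": joint angles; "joint_vel": joint speeds; "joint_torque": joint torques, N m; "tool_pos": TCP position; "orientation": TCP orientation; "wrist_force": force on the tool from outside, world axes, zero at the start; "wrist_torque": the same for the moment, N m; "grip_width": finger opening in mm; "grasp_force": force on a finger pad.
Only numpy, scipy, OpenCV 4.12 (cv2) and the standard library are available. Lean on these libraries where they do the work, as an engineer would, in place of code of your own. Each camera call takes 0.05 s, during which the arm holds its last target. There are 200 camera calls.

## Working session

There is one attempt and no reset: what is moved stays moved. The work goes in short steps, Python scripts to look and compute and a tool call to move; the robot and the scene stay as the last step left them, time stands still between calls to the robot, and variables do not carry over. Pictures are saved under pics/ and viewed, at most 14 in all, crops included, and the job is handed in when it is done.

Besides the shell and the picture viewer there is one more tool, called after "Emit:" by a JSON object that holds its "api" and its "payload". servo_tool: Moves the arm, as the interface text tells. Its arguments: {"type":"object","properties":{"deltas":{"type":"array","items":{"type":"number"}},"force":{"type":"number"}},"required":["deltas"]}

```bash
mkdir -p pics; cat > h.py <<'E'
import numpy as np, cv2
from scipy.spatial.transform import Rotation as R
from station import ctrl
def cloud(c):
    h,w=c["z_map"].shape
    f=h/2/np.tan(np.radians(c["vertical_fov"])/2)
    K=np.array([[f,0,c["cx"]],[0,f,c["cy"]],[0,0,1]])
    v,u=np.mgrid[:h,:w].astype(float)
    d=np.stack([(u-c["cx"])/f,(v-c["cy"])/f],-1)
    s=d.copy()
    for _ in range(20): s=d/(1+c["k1"]*(s**2).sum(-1,keepdims=True))
    z=c["z_map"].astype(float)
    p=np.stack([s[...,0]*z,-s[...,1]*z,-z],-1)
    o=np.array(c["orientation"],float)
    P=p@(R.from_rotvec(o) if o.size==3 else R.from_matrix(o) if o.size==9 else R.from_quat(o)).as_matrix().T+np.array(c["position"])
    P[z==0]=np.nan
    return P
E
python3 - <<'E'
from h import *
for n in("scene","top"):
    c=ctrl.capture(n); cv2.imwrite(f"pics/{n}0.png",c["frame"][...,::-1]); np.savez(f"{n}0.npz",P=cloud(c),f=c["frame"])
    print(n,{k:c[k] for k in c if k not in("frame","z_map")})
s=ctrl.read_state(); print(s)
E
```

```text
scene {'vertical_fov': 45.876197305965846, 'cx': 279.86451109129126, 'cy': 204.9015553068452, 'k1': -0.15468641527155558, 'position': array([850.01926665, 672.55394834, 611.23349584]), 'orientation': array([0.28378316, 1.20673996, 2.44714331])}
top {'vertical_fov': 53.48939351187364, 'cx': 273.8413356970574, 'cy': 210.3646088147347, 'k1': 0.027726947912745093, 'position': array([326.24822592,  16.64009474, 839.54257537]), 'orientation': array([ 0.17424542, -0.20369421, -1.6615589 ])}
{'t': 0.1, 'joints': array([-1.28390148,  0.4693583 , -0.04860635,  1.53355141,  0.0241162 ,
        1.14101513, -0.08227284]), 'joint_vel': array([ 0.00128801, -0.00238339, -0.00102608, -0.0020743 ,  0.00093153,
       -0.00068257,  0.00025259]), 'joint_torque': array([ 1.53396064e-03, -5.09168851e+01, -8.09596712e-02, -2.36827648e+01,
       -6.15575560e-02,  3.44681216e-02,  8.02610271e-05]), 'tool_pos': array([209.45546986, 641.11899115, 221.61586234]), 'orientation': array([-4.93845704e-01, -3.10232590e+00,  2.72336617e-03]), 'wrist_force': array([-0.19121161, -0.17642506, -0.38187897]), 'wrist_torque': array([ 0.01630278, -0.04434783,  0.01403993]), 'grasp_force': 0.0, 'grip_width': 87.14790227258318}
```

View pics/top0.png

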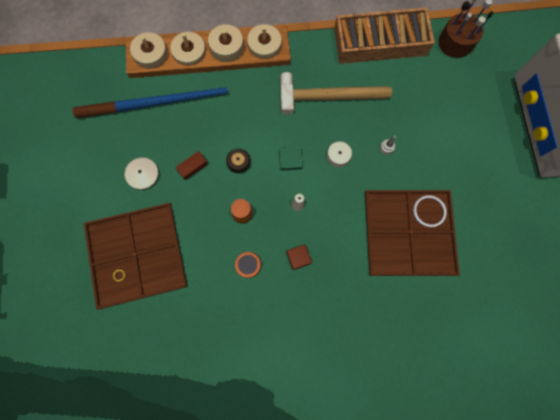

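View pics/scene0.png

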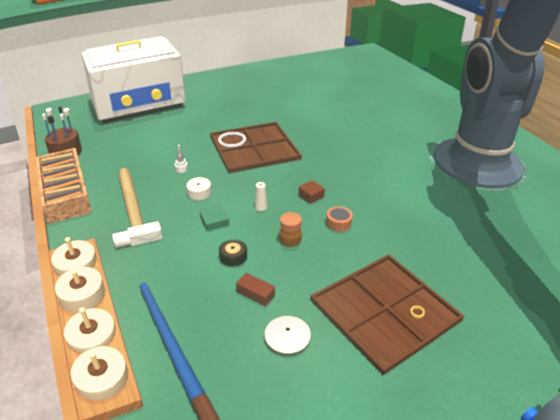

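The top view shows the ring tray at (135,255), the bangle tray at (411,233), the knife wheel at (141,173) and the bar at (192,165). It also shows the brush at (238,160), the felt wheel at (340,153), the bob at (298,201) and the cake at (300,257). Next I'll measure these.

```bash
python3 - <<'E'
from h import *
d=np.load("top0.npz");P=d["P"]
items=dict(knife=(141,173),bar=(192,165),brush=(238,160),felt=(340,153),bob=(298,201),cake=(300,257),green=(291,158),cup=(241,210),cup2=(248,264),ped=(388,145))
print("bench z",[np.round(P[v,u],1) for u,v in((200,220),(320,300),(260,130),(100,200),(440,160))])
for n,(u,v) in items.items():
    W=P[v-24:v+24,u-24:u+24]; zt=np.nanpercentile(W[18:30,18:30,2],80)
    m=((W[...,2]>(zt-7 if n!='knife' else 8))&(W[...,2]<zt+8)).astype(np.uint8)
    k,l,st,_=cv2.connectedComponentsWithStats(m); 
    if n=='bob' : pass
    i=1+st[1:,4].argmax(); q=W[l==i][:,:2].astype(np.float32)
    r=cv2.minAreaRect(q); c=cv2.minEnclosingCircle(q)
    print(n,round(zt,1),"mean",q.mean(0).round(),"rect",np.round(r[0],1),np.round(r[1],1),round(r[2],1),"circ",np.round(c[0],1),round(c[1],1))
for n,(a,b,e,f) in dict(ringt=(78,195,198,312),bangt=(355,180,468,285)).items():
    W=P[b:f,a:e]; m=((W[...,2]>3.5)&(W[...,2]<20)).astype(np.uint8)
    k,l,st,_=cv2.connectedComponentsWithStats(m); i=1+st[1:,4].argmax()
    r=cv2.minAreaRect(W[l==i][:,:2].astype(np.float32)); print(n,r)
for u,v in((119,269),(119,281),(113,275),(125,275),(430,195),(430,227),(415,211),(446,211)): print(u,v,P[v,u].round(1))
E
```

```text
bench z [array([522.5, 143.6,   2.1]), array([338.7, -81.6,  -0.8]), array([708. ,   2.7,   4.4]), array([584.9, 345.5,   2.7]), array([ 6.032e+02, -3.725e+02,  4.000e-01])]
knife 25.5 mean [629. 256.] rect [631.2 257.4] [66.6 66.8] 61.0 circ [630.5 257.3] 34.3
bar 25.7 mean [637. 153.] rect [637.9 152.7] [30.8 59.9] 32.5 circ [637.5 152.6] 31.8
brush 25.8 mean [639.  56.] rect [639.   55.7] [47.8 49.6] 19.8 circ [639.5  56.3] 25.4
felt 26.0 mean [ 632. -156.] rect [ 632.2 -156. ] [46.2 50. ] 84.6 circ [ 632.4 -156.9] 25.3
bob 55.7 mean [534. -58.] rect [534. -58.] [17.6 17.7] 40.7 circ [534.4 -58.2] 9.3
cake 26.1 mean [425. -47.] rect [425.5 -47.3] [39.8 40.1] 13.3 circ [424.6 -46.4] 26.2
green 19.6 mean [634. -54.] rect [634.4 -54.4] [46.  46.7] 87.6 circ [634.1 -53.4] 31.3
cup 53.9 mean [526.  57.] rect [526.7  57.4] [35.1 38.2] 84.7 circ [526.8  57.4] 19.2
cup2 27.0 mean [420.  54.] rect [419.9  54.4] [46.9 49. ] 85.0 circ [420.3  54.4] 24.9
ped 36.4 mean [ 637. -260.] rect [ 637.4 -260.4] [11.9  6.8] 48.3 circ [ 639.1 -262. ] 6.0
ringt ((465.52294921875, 279.2603759765625), (180.14247131347656, 182.5804901123047), 8.171355247497559)
bangt ((456.09295654296875, -281.379150390625), (181.287841796875, 184.06748962402344), 84.77607727050781)
119 269 [437.6 305.6  11.6]
119 281 [414.5 306.6   9.4]
113 275 [427.9 319.6   5.1]
125 275 [424.8 294.6  10.2]
430 195 [ 527.8 -335.     5.2]
430 227 [ 460.7 -321.5    7.2]
415 211 [ 495.9 -295.8   11.1]
446 211 [ 490.8 -361.     5.6]
```

Emit:
{"api": "servo_tool", "payload": {"deltas": [0.3,0.028,-0.032,-0.008,0,0,-0.06,0.3,0.028,-0.032,-0.008,0,0,-0.07,0.3,0.028,-0.032,-0.008,0,0,-0.07,0.3,0.028,-0.032,-0.008,0,0,-0.07,0.3,0.028,-0.032,-0.008,0,0,-0.07,0.3,0.028,-0.032,-0.008,0,0,-0.07,0.3,0.028,-0.032,-0.008,0,0,-0.07,0.3,0.028,-0.032,-0.008,0,0,-0.07,0.3,0.028,-0.032,-0.008,0,0,-0.07,0.3,0.028,-0.032,-0.008,0,0,-0.07], "force": 25}}

```text
t: 1.1
tool_pos: [490.3, 320.1, 142.0]
orientation: [-1.518, -2.75, 0.001]
wrist_force: [1.3, 0.6, -0.1]
grip_width: 61.0
grasp_force: 0.0
```

```bash
python3 - <<'E'
from h import *
for n,wins in(("top",dict(ringt=(78,195,198,312),bangt=(355,180,468,285))),("scene",dict(ringt=(305,250,468,370),bangt=(205,118,306,175)))):
    d=np.load(n+"0.npz");P=d["P"];F=d["f"].astype(int)
    for k,(a,b,e,f) in wins.items():
        W=P[b:f,a:e]; C=F[b:f,a:e]
        m=((C[...,0]>1.15*C[...,1])&np.isfinite(W[...,2])).astype(np.uint8)
        kk,l,st,_=cv2.connectedComponentsWithStats(m); i=1+st[1:,4].argmax()
        q=W[l==i]; r=cv2.minAreaRect(q[:,:2].astype(np.float32)); print(n,k,np.round(r[0],1),np.round(r[1],1),round(r[2],1))
E
```

```text
top ringt [464.7 276.1] [175.2 175.2] 8.4
top bangt [ 455.8 -279.3] [176.8 173.1] 84.4
scene ringt [467.3 277.5] [177.2 177.2] 8.4
scene bangt [ 458.1 -278. ] [181.2 173.9] 84.6
```

Emit:
{"api": "servo_tool", "payload": {"deltas": [0.3,0.029,-0.033,-0.01,0,0,0,0.3,0.029,-0.033,-0.01,0,0,0,0.3,0.03,-0.034,-0.01,0,0,0,0.3,0.03,-0.034,-0.01,0,0,0,0.3,0.029,-0.034,-0.01,0,0,0,0.3,0,0,-0.025,0,0,0,0.3,0,0,-0.025,0,0,0,0.3,0,0,-0.02,0,0,0,0.3,0,0,-0.012,0,0,0,0.3,0,0,0,0,0,0]}}

```text
t: 2.1
tool_pos: [635.1, 153.4, 8.5]
orientation: [-1.512, -2.75, 0.004]
wrist_force: [-0.6, 0.0, 0.0]
grip_width: 60.8
grasp_force: 0.0
```

Emit:
{"api": "servo_tool", "payload": {"deltas": [0.8,0,0,0,0,0,0,0.8,0,0,0,0,0,0,0.8,0,0,0,0,0,0,0.8,0,0,0,0,0,0,0.8,0,0,0,0,0,0,0.8,0,0,0,0,0,0,0.8,0,0,0.01,0,0,0,0.8,0,0,0.02,0,0,0,0.8,0,0,0.03,0,0,0,0.8,0,0,0.03,0,0,0]}}

```text
t: 3.1
tool_pos: [636.0, 153.4, 101.5]
orientation: [-1.514, -2.752, 0.002]
wrist_force: [0.0, -0.4, -1.0]
grip_width: 29.8
grasp_force: 25.0
```

Emit:
{"api": "servo_tool", "payload": {"deltas": [0.8,-0.009,-0.028,0,0,0,-0.06,0.8,-0.013,-0.041,0,0,0,-0.066,0.8,-0.015,-0.043,0,0,0,-0.066,0.8,-0.015,-0.043,0,0,0,-0.066,0.8,-0.015,-0.043,0,0,0,-0.066,0.8,-0.015,-0.043,0,0,0,-0.066,0.8,-0.015,-0.043,0,0,0,-0.066,0.8,-0.015,-0.043,0,0,0,-0.066,0.8,-0.013,-0.041,0,0,0,-0.066,0.8,-0.008,-0.026,0,0,0,-0.066]}}

```text
t: 4.1
tool_pos: [501.6, -244.1, 101.4]
orientation: [2.325, 2.112, -0.001]
wrist_force: [0.4, 0.3, -0.6]
grip_width: 29.7
grasp_force: 25.0
```

Emit:
{"api": "servo_tool", "payload": {"deltas": [0.8,0.001,0.002,-0.025,0,0,0,0.8,0,0.001,-0.03,0,0,0,0.8,0,0,-0.02,0,0,0,0.8,0,0,-0.009,0,0,0,0.8,0,0,-0.003,0,0,0,0.8,0,0,0,0,0,0,0.45,0,0,0,0,0,0,0.45,0,0,0,0,0,0,0.45,0,0,0.005,0,0,0,0.3,0,0,0.03,0,0,0]}}

```text
t: 5.1
tool_pos: [502.7, -236.3, 46.9]
orientation: [-2.314, -2.117, 0.004]
wrist_force: [-0.1, -0.2, 0.1]
grip_width: 49.6
grasp_force: 0.0
```

Emit:
{"api": "servo_tool", "payload": {"deltas": [0.2,0.01,0.006,0.025,0,0,0,0.2,0.03,0.018,0,0,0,0,0.2,0.035,0.022,0,0,0,0,0.2,0.033,0.021,0,0,0,0,0.2,0.0215,0.0125,0,0,0,0,0.2,0,0,-0.02,0,0,0,0.2,0,0,-0.025,0,0,0,0.2,0,0,-0.013,0,0,0,0.2,0,0,-0.005,0,0,0,0.8,0,0,0,0,0,0]}}

```text
t: 6.1
tool_pos: [633.8, -158.1, 10.4]
orientation: [-2.318, -2.12, 0.001]
wrist_force: [-0.2, -0.3, -0.2]
grip_width: 66.5
grasp_force: 0.0
```

Emit:
{"api": "servo_tool", "payload": {"deltas": [0.8,0,0,0,0,0,0,0.8,0,0,0,0,0,0,0.8,0,0,0,0,0,0,0.8,0,0,0,0,0,0,0.8,0,0,0.01,0,0,0,0.8,0,0,0.03,0,0,0,0.8,0,0,0.03,0,0,0,0.8,-0.03,-0.012,0,0,0,0,0.8,-0.04,-0.015,0,0,0,0,0.8,-0.04,-0.015,0,0,0,0]}}

```text
t: 7.1
tool_pos: [523.1, -200.1, 81.3]
orientation: [2.316, 2.121, 0.001]
wrist_force: [-0.1, -0.9, -0.5]
grip_width: 49.0
grasp_force: 25.0
```

Emit:
{"api": "servo_tool", "payload": {"deltas": [0.8,-0.03,-0.01,0,0,0,0,0.8,-0.03,-0.01,0,0,0,0,0.8,-0.028,-0.009,0,0,0,0,0.8,-0.014,-0.005,0,0,0,0,0.8,0,0,-0.02,0,0,0,0.8,0,0,-0.02,0,0,0,0.8,0,0,-0.015,0,0,0,0.8,0,0,-0.007,0,0,0,0.8,0,0,-0.002,0,0,0,0.8,0,0,0,0,0,0]}}

```text
t: 8.1
tool_pos: [422.7, -233.9, 17.0]
orientation: [2.317, 2.12, 0.001]
wrist_force: [-0.4, -0.9, -0.2]
grip_width: 49.5
grasp_force: 25.0
```

Emit:
{"api": "servo_tool", "payload": {"deltas": [0.8,-0.001,0,-0.0015,0,0,0,0.8,0,0,0,0,0,0,0.28,0,0,0,0,0,0,0.28,0,0,0,0,0,0,0.28,0,0,0.005,0,0,0,0.28,0,0,0.025,0,0,0,0.28,0,0.01,0.025,0,0,0.05,0.28,0,0.03,0,0,0,0.05,0.28,0,0.04,0,0,0,0.05,0.28,0,0.04,0,0,0,0.06]}}

```text
t: 9.1
tool_pos: [421.2, -113.0, 70.7]
orientation: [2.082, 2.352, 0.001]
wrist_force: [0.2, 0.7, -0.5]
grip_width: 62.6
grasp_force: 0.0
```

Emit:
{"api": "servo_tool", "payload": {"deltas": [0.28,0.002,0.025,0,0,0,0.06,0.28,0.002,0.025,0,0,0,0.06,0.28,0,0.013,-0.01,0,0,0,0.28,0,0,-0.02,0,0,0,0.28,0,0,-0.02,0,0,0,0.28,0,0,-0.008,0,0,0,0.28,0,0,-0.003,0,0,0,0.8,0,0,0,0,0,0,0.8,0,0,0,0,0,0,0.8,0,0,0,0,0,0]}}

```text
t: 10.1
tool_pos: [425.7, -51.0, 9.7]
orientation: [1.938, 2.471, 0.002]
wrist_force: [-0.1, 0.3, -0.7]
grip_width: 46.1
grasp_force: 0.0
```

Emit:
{"api": "servo_tool", "payload": {"deltas": [0.8,0,0,0,0,0,0,0.8,0,0,0,0,0,0,0.8,0,0,0.01,0,0,0,0.8,0,0,0.03,0,0,0,0.8,0,0.01,0.03,0,0,0,0.8,0,0.03,0,0,0,-0.02,0.8,0,0.035,0,0,0,-0.02,0.8,0,0.04,0,0,0,-0.02,0.8,0,0.04,0,0,0,-0.02,0.8,0,0.04,0,0,0,-0.02]}}

```text
t: 11.1
tool_pos: [424.7, 145.6, 79.8]
orientation: [2.061, 2.371, 0.001]
wrist_force: [0.7, -0.0, -1.3]
grip_width: 39.6
grasp_force: 25.0
```

Emit:
{"api": "servo_tool", "payload": {"deltas": [0.8,0.002,0.035,0,0,0,0,0.8,0.002,0.03,0,0,0,0,0.8,0.001,0.012,0,0,0,0,0.8,0,0,-0.02,0,0,0,0.8,0,0,-0.025,0,0,0,0.8,0,0,-0.013,0,0,0,0.8,0,0,-0.005,0,0,0,0.8,0,0,-0.001,0,0,0,0.8,0,0,0,0,0,0,0.5,0,0,0,0,0,0]}}

```text
t: 12.1
tool_pos: [430.8, 221.3, 15.9]
orientation: [2.06, 2.372, 0.003]
wrist_force: [0.1, -0.6, -0.1]
grip_width: 42.1
grasp_force: 0.0
```

Emit:
{"api": "servo_tool", "payload": {"deltas": [0.36,0,0,0,0,0,0,0.36,0,0,0.005,0,0,0,0.36,0,0,0.025,0,0,0,0.22,0.005,-0.005,0.035,0,0,0,0.22,0.03,-0.024,0,0,0,0,0.22,0.036,-0.03,0,0,0,0,0.22,0.036,-0.03,0,0,0,0,0.22,0.036,-0.03,0,0,0,0,0.22,0.036,-0.028,0,0,0,0,0.22,0.027,-0.018,0,0,0,0]}}

```text
t: 13.1
tool_pos: [638.4, 52.8, 81.0]
orientation: [2.061, 2.368, 0.001]
wrist_force: [-0.3, 0.5, -0.1]
grip_width: 67.9
grasp_force: 0.0
```

Emit:
{"api": "servo_tool", "payload": {"deltas": [0.22,0.002,0,-0.005,0,0,0,0.22,0,0,-0.025,0,0,0,0.22,0,0,-0.025,0,0,0,0.22,0,0,-0.012,0,0,0,0.22,0,0,-0.003,0,0,0,0.8,0,0,0,0,0,0,0.8,0,0,0,0,0,0,0.8,0,0,0,0,0,0,0.8,0,0,0,0,0,0,0.8,0,0,0,0,0,0]}}

```text
t: 14.1
tool_pos: [639.1, 56.3, 11.3]
orientation: [2.058, 2.371, 0.003]
wrist_force: [-0.1, 0.4, 5.7]
grip_width: 49.1
grasp_force: 25.0
```

Emit:
{"api": "servo_tool", "payload": {"deltas": [0.8,0,0,0.01,0,0,0,0.8,0,0,0.03,0,0,0,0.8,-0.005,0.01,0.03,0,0,0,0.8,-0.02,0.03,0,0,0,0,0.8,-0.025,0.035,0,0,0,0,0.8,-0.025,0.035,0,0,0,0,0.8,-0.025,0.035,0,0,0,0,0.8,-0.02,0.03,0,0,0,0,0.8,-0.005,0.01,0,0,0,0,0.8,0,0,0,0,0,0]}}

```text
t: 15.1
tool_pos: [512.0, 243.1, 80.3]
orientation: [-2.054, -2.376, -0.0]
wrist_force: [-0.1, -0.7, -0.5]
grip_width: 49.3
grasp_force: 25.0
```

```bash
python3 - <<'E'
from h import *
c=ctrl.capture("scene"); cv2.imwrite("pics/s1.png",c["frame"][...,::-1])
E
```

```text
(no output)
```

View pics/s1.png

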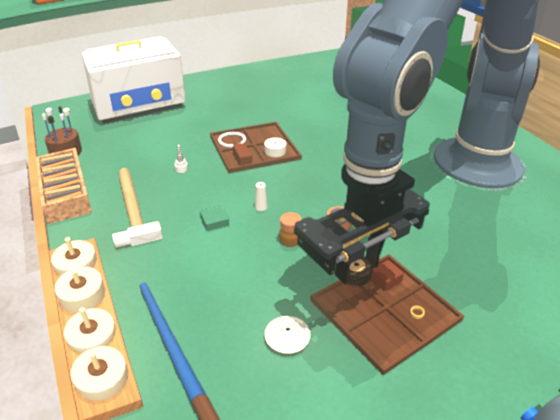

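The bar (242,152) and felt wheel (275,147) are in the bangle tray, and the cake (390,275) is in the ring tray. The brush is held level over its compartment, so I'll lower it.

Emit:
{"api": "servo_tool", "payload": {"deltas": [0.8,0,0,-0.02,0,0,0,0.8,0,0,-0.022,0,0,0,0.8,0,0,-0.015,0,0,0,0.8,0,0,-0.006,0,0,0,0.8,0,0,-0.001,0,0,0,0.8,0,0,0,0,0,0,0.28,0,0,0,0,0,0,0.28,0,0,0,0,0,0,0.28,0,0,0.005,0,0,0,0.28,0,0,0.03,0,0,0]}}

```text
t: 16.15
tool_pos: [510.9, 240.2, 49.2]
orientation: [-2.058, -2.371, 0.009]
wrist_force: [0.2, 1.0, 0.3]
grip_width: 61.9
grasp_force: 0.0
```

Emit:
{"api": "servo_tool", "payload": {"deltas": [0.28,0,0,0.03,0,0,0,0.4,0.002,-0.015,0.025,0,0,0,0.4,0.003,-0.035,0,0,0,0,0.4,0.003,-0.04,0,0,0,0,0.4,0.003,-0.042,0,0,0,0,0.4,0.003,-0.042,0,0,0,0,0.4,0.003,-0.042,0,0,0,0,0.4,0.003,-0.04,0,0,0,0,0.4,0.002,-0.03,0,0,0,0,0.4,0.001,-0.012,0,0,0,0]}}

```text
t: 17.15
tool_pos: [536.1, -60.7, 106.9]
orientation: [2.064, 2.366, -0.0]
wrist_force: [-0.1, 0.5, 0.5]
grip_width: 52.3
grasp_force: 0.0
```

Emit:
{"api": "servo_tool", "payload": {"deltas": [0.4,0,0,0,0,0,0,0.4,0,0,-0.025,0,0,0,0.4,0,0,-0.03,0,0,0,0.4,0,0,-0.025,0,0,0,0.4,0,0,-0.01,0,0,0,0.4,0,0,-0.002,0,0,0,0.9,0,0,0,0,0,0,0.9,0,0,0,0,0,0,0.9,0,0,0,0,0,0,0.9,0,0,0,0,0,0], "force": 20}}

```text
t: 18.15
tool_pos: [536.6, -56.8, 14.9]
orientation: [2.059, 2.372, 0.002]
wrist_force: [0.6, -1.3, 0.8]
grip_width: 27.9
grasp_force: 0.0
```

Emit:
{"api": "servo_tool", "payload": {"deltas": [0.9,0,0,0,0,0,0,0.9,0,0,0,0,0,0,0.9,0,0,0.005,0,0,0,0.9,0,0,0.015,0,0,0,0.9,0,0,0.02,0,0,0,0.9,0,0,0.03,0,0,0,0.9,0,0,0.02,0,0,0,0.9,0,0,0,0,0,0,0.9,0,0.01,0,0,0,0,0.9,0,0.02,0,0,0,0]}}

```text
t: 19.15
tool_pos: [535.1, -27.5, 103.2]
orientation: [-2.062, -2.369, 0.003]
wrist_force: [-0.6, -0.3, 0.2]
grip_width: 22.3
grasp_force: 19.9
```

```bash
python3 - <<'E'
from h import *
c=ctrl.capture("scene"); cv2.imwrite("pics/s2.png",cv2.resize(c["frame"][100:300,150:400,::-1],None,fx=3,fy=3))
E
```

```text
(no output)
```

View pics/s2.png

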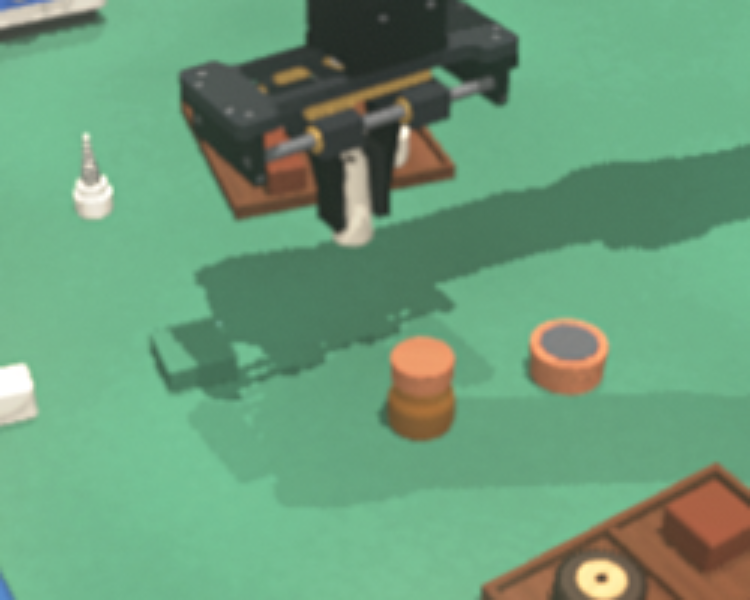

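The bob is held upright at (355,200), with its foot just below the fingertips. I'll carry it to the ring tray.

Emit:
{"api": "servo_tool", "payload": {"deltas": [0.9,-0.003,0.03,0,0,0,0,0.9,-0.003,0.035,0,0,0,0,0.9,-0.004,0.04,0,0,0,0,0.9,-0.004,0.04,0,0,0,0,0.9,-0.004,0.04,0,0,0,0,0.9,-0.004,0.04,0,0,0,0,0.9,-0.004,0.04,0,0,0,0,0.9,-0.003,0.035,0,0,0,0,0.9,-0.003,0.03,0,0,0,0,0.9,-0.001,0.018,0,0,0,0]}}

```text
t: 20.2
tool_pos: [500.9, 324.4, 102.5]
orientation: [-2.053, -2.376, 0.003]
wrist_force: [-0.0, -0.4, 0.4]
grip_width: 22.1
grasp_force: 19.9
```

Emit:
{"api": "servo_tool", "payload": {"deltas": [0.9,0,0,-0.01,0,0,0,0.9,0,0,-0.025,0,0,0,0.9,0,0,-0.025,0,0,0,0.9,0,0,-0.013,0,0,0,0.9,0,0,-0.005,0,0,0,0.9,0,0,-0.003,0,0,0,0.9,0,0,0,0,0,0,0.9,0,0,0,0,0,0,0.9,0,0,0,0,0,0,0.9,0,0,0,0,0,0]}}

```text
t: 21.2
tool_pos: [503.4, 321.5, 23.7]
orientation: [2.059, 2.372, 0.002]
wrist_force: [-0.3, -0.4, 0.3]
grip_width: 22.0
grasp_force: 19.9
```

Now I'll lower it in small steps until it touches.

Emit:
{"api": "servo_tool", "payload": {"deltas": [0.9,0,0,-0.001,0,0,0,0.9,0,0,-0.001,0,0,0,0.9,0,0,-0.001,0,0,0,0.9,0,0,-0.001,0,0,0,0.9,0,0,0,0,0,0,0.9,0,0,0,0,0,0,0.9,0,0,0,0,0,0,0.9,0,0,0,0,0,0,0.9,0,0,0,0,0,0,0.9,0,0,0,0,0,0]}}

```text
t: 22.2
tool_pos: [503.1, 321.2, 19.6]
orientation: [-2.059, -2.372, -0.0]
wrist_force: [-1.8, -1.3, 5.3]
grip_width: 22.0
grasp_force: 20.1
```

Contact at about 5 N. I'll release and rise straight up.

Emit:
{"api": "servo_tool", "payload": {"deltas": [0.65,0,0,0,0,0,0,0.5,0,0,0,0,0,0,0.5,0,0,0,0,0,0,0.5,0,0,0,0,0,0,0.5,0,0,0.01,0,0,0,0.5,0,0,0.025,0,0,0,0.5,0,0,0.03,0,0,0,0.5,0,0,0.035,0,0,0,0.5,0,0,0.035,0,0,0,0.5,0,0,0.02,0,0,0]}}

```text
t: 23.2
tool_pos: [504.3, 321.7, 177.9]
orientation: [2.059, 2.371, 0.008]
wrist_force: [0.7, -0.9, -0.2]
grip_width: 43.5
grasp_force: 0.0
```

Emit:
{"api": "servo_tool", "payload": {"deltas": [0.5,0.005,-0.03,0.01,0,0,0,0.5,0.005,-0.035,0,0,0,0,0.5,0.005,-0.035,0,0,0,0,0.5,0.005,-0.035,0,0,0,0,0.5,0.005,-0.035,0,0,0,0,0.5,0.005,-0.035,0,0,0,0,0.5,0.005,-0.035,0,0,0,0,0.5,0,-0.03,0,0,0,0,0.5,0,-0.02,0,0,0,0,0.5,0,0,0,0,0,0]}}

```text
t: 24.2
tool_pos: [538.0, 27.2, 185.0]
orientation: [2.066, 2.365, -0.0]
wrist_force: [0.2, -0.3, 0.4]
grip_width: 43.6
grasp_force: 0.0
```

```bash
python3 - <<'E'
from h import *
c=ctrl.capture("top"); P=cloud(c); np.savez("top1.npz",P=P,f=c["frame"])
F=c["frame"][...,::-1]; cv2.imwrite("pics/t2.png",np.hstack([cv2.resize(F[180:320,70:210],(400,400)),cv2.resize(F[170:300,350:480],(400,400))]))
for n,z0,(cx,cy) in(("bob",50,(502,322)),("brush",20,(511,240)),("cake",20,(431,225)),("bar",20,(503,-238)),("felt",20,(420,-234))):
    q=P[(abs(P[...,0]-cx)<40)&(abs(P[...,1]-cy)<40)&(P[...,2]>z0)]
    r=cv2.minAreaRect(q[:,:2].astype(np.float32)); zt=np.percentile(q[:,2],[10,50,90])
    print(n,np.round(r[0]),np.round(r[1]),zt.round(1))
s=ctrl.read_state(); print(s["t"],s["tool_pos"])
E
```

```text
bob [501. 318.] [18. 19.] [53.9 60.  62.1]
brush [514. 247.] [33. 49.] [25.7 28.4 30.9]Traceback (most recent call last):
  File "<stdin>", line 6, in <module>
    return _quantile_unchecked(
        a, q, axis, out, overwrite_input, method, keepdims, weights)
    return _ureduce(a,
                    func=_quantile_ureduce_func,
    ...<5 lines>...
                    overwrite_input=overwrite_input,
                    method=method)
    r = func(a, **kwargs)
    result = _quantile(arr,
                       quantiles=q,
    ...<2 lines>...
                       out=out,
                       weights=wgt)
    slices_having_nans = np.isnan(arr[-1, ...])
                                  ~~~^^^^^^^^^
IndexError: index -1 is out of bounds for axis 0 with size 0
```

View pics/t2.png

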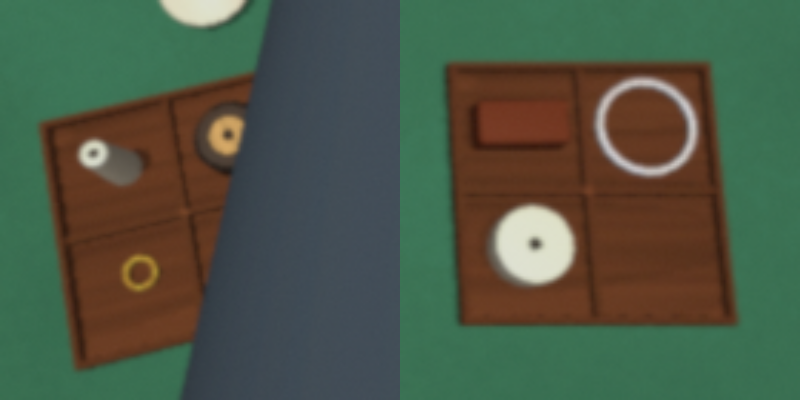

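In the bangle tray the bar (522,125) and felt wheel (535,243) are clear of the dividers, and the bangle hasn't moved. The bob stands at (93,152). The cake is hidden by the arm, so I'll check it from the scene camera.

```bash
python3 - <<'E'
from h import *
c=ctrl.capture("scene"); P=cloud(c)
F=c["frame"][...,::-1]; cv2.imwrite("pics/s3.png",cv2.resize(F[230:380,290:490],(800,600)))
T=np.load("top1.npz")["P"]
for n,z0,(cx,cy),P_ in(("cake",20,(431,225),P),("brush",20,(511,240),P),("bar",20,(503,-238),T),("felt",20,(420,-234),T)):
    q=P_[(abs(P_[...,0]-cx)<40)&(abs(P_[...,1]-cy)<40)&(P_[...,2]>z0)&(P_[...,2]<60)]
    if len(q)<9: print(n,"none");continue
    r=cv2.minAreaRect(q[:,:2].astype(np.float32)); print(n,np.round(r[0]),np.round(r[1]),np.percentile(q[:,2],[10,50,90]).round(1))
E
```

```text
cake [432. 226.] [42. 40.] [23.7 27.5 29.1]
brush [514. 241.] [49. 51.] [23.8 26.3 28.4]
bar [ 501. -239.] [61. 31.] [26.6 29.4 31.4]
felt [ 421. -234.] [48. 49.] [27.6 29.7 31.7]
```

View pics/s3.png

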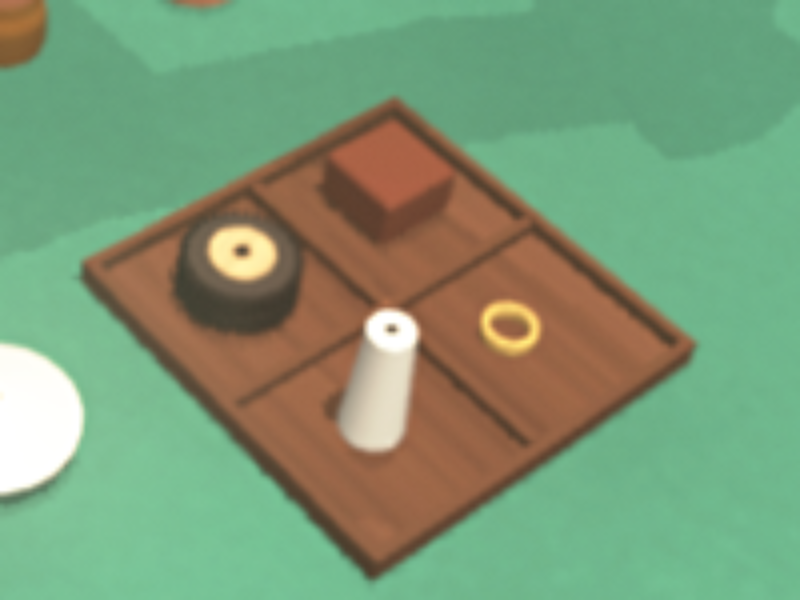

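```bash
python3 - <<'E'
from h import *
c=ctrl.capture("scene"); P=cloud(c)
q=P[(np.hypot(P[...,0]-502,P[...,1]-320)<30)&(P[...,2]>16)]
# fit a lateral surface: axis (x0+a z, y0+b z), radius 13-(z-5)*4/55
from scipy.optimize import least_squares
s=q[q[:,2]<56]
f=lambda p:np.hypot(s[:,0]-p[0]-p[2]*(s[:,2]-30),s[:,1]-p[1]-p[3]*(s[:,2]-30))-(13-(s[:,2]-5)*4/55)
r=least_squares(f,[502,320,0,0],loss="soft_l1"); print(r.x,len(s),np.median(abs(r.fun)),q[:,2].max())
E
```

```text
[ 5.02969308e+02  3.19729341e+02  1.02154990e-02 -3.70165662e-03] 279 0.585768132251447 60.78994373809553
```

The bob is upright, with about 0.01 rad of tilt, so I'm handing the job in.

```bash
python3 -c "
from station import ctrl
print(ctrl.finish_job())"
```

```text
the job is handed in; nothing more can be done
None
```

I put all five pieces flat or upright in their own compartments of the right trays, left the ring, bangle and knife-edge wheel untouched, and handed the job in at about 24 s; the hand-in returned no verdict.

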